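Find the balance point of a packed hardware case

TASK

The packed case needs a carrying strap at its balance point: draw the case out of the pigeonhole by the end that sticks out, set it down on the board and let go. Then take it again, feel by its weight where it balances, and set it gently, lid up, square across the narrow pine rest so that it stays there level and balanced by itself, touching nothing else. Leave everything else on the board where it is.

Things in the scene. Friction and masses are not known exactly. Their poses are not given: they have to be found in the camera images.
- case: packed hardware case: closed aluminium box 200 x 45 x 44 mm (length, width, height), flat sides, both ends alike, 0.82 to 0.98 kg. Origin mid underside, x along the length, z up through the lid. It starts lid up on the board along the pigeonhole, 110 to 130 mm of it inside, the other end sticking out of the mouth.
- case_lid (a point): centre of the case's lid, 44 mm above its underside. The contents are wedged fast inside the case (they do not shift) at an unknown place along its length, so its balance point lies anywhere up to 70 mm either way from this middle, on the centre line across the width.
- rack: plywood pigeonhole, screwed down: 150 mm long, 81 mm wide (roof 85), 60 mm high, roofed, no floor; passage 57 mm wide, 52 high, 140 deep, closed at the back. Origin centre of its underside; the passage runs along its y, the open mouth is at y = -75 mm facing its -y; the board in front of the mouth is clear for the case.
- rest: the pine rest, screwed down: an upright batten on edge 110 mm long, 14 mm thick, with a flat top 50 mm above the board, and two low feet (60 mm across, 12 mm high) near its ends. Origin at the centre of its underside; x along the 110 mm length, y across the 14 mm thickness. The case goes across it, the case's length along the rest's y.
- wrench: bystander: loose steel pipe wrench lying flat, about 200 x 55 x 20 mm, origin at mid underside, x along it towards the jaws
- bolt: bystander: loose chrome bike crank bolt lying near the rest, 61 mm long, 24 mm high, x along it
- bin: bystander: loose green open plastic bin 150 x 110 x 75 mm, origin at the centre of its underside
- electrical_box: bystander: loose square grey electrical box 100 x 100 x 53 mm, origin at the centre of its underside
- jar: bystander: loose screw-top jar, 70 mm diameter, 100 mm high, origin at the centre of its underside
- tape: bystander: loose roll of tape lying flat, 90 mm outside diameter, 60 mm hole, 45 mm high, origin at the centre of its underside
- offcut: bystander: loose pine offcut 140 x 45 x 20 mm lying flat, origin at the centre of its underside
Not all that is in view belongs to the job. What is shaped like the rack but blue or purple is not meant. What is shaped like the rest but purple or red is not meant.

How it is judged:
By the outcome, as a careful person would: the job done as asked, in the order asked, and still so for the second after the job is handed in, with the robot touching nothing.
It also fails if it takes over 61 s, if anything falls off the work surface, if the arm or the gripper's body presses on something with over 40 N, if the wrist force passes 120 N, or if a joint passes its speed limit or range.

ROBOT

A 6-joint arm with a two-finger parallel gripper is mounted at the origin on the work surface. World frame = base frame: x ahead of the robot, y to its left, z up, the work surface at z = 0. Lengths are in m, angles in degrees, forces in N, time in s.
With the tool pointing down it reaches from about 0.325 to 0.9 m from the base axis. Payload 6.1 kg.
Tool frame: the origin (TCP) lies on the mounting face of the last link; the fingertips stand 173 mm ahead of it and the grasp point (between the pads) lies 155 mm ahead of it; z points along the fingers, y is the line along which they close (so a half turn about z gives the same grasp; the last joint's range is limited). The gripper opens to 85 mm and grips with 20 to 120 N. Pads are 22 mm wide; open, the fingers measure 114 mm over their backs; the gripper's body (76 mm by 85 mm) begins 54 mm behind the grasp point. The pads swing forward as they close: fully open they stand 13 mm farther back than shut.
Start: joints at [-71.11, 12.628, 87.462, -0, 79.91, -7.225], TCP at [0.275, -0.561, 0.405] pointing down, gripper open.
Joint ranges: [-170.65, 170.65], [-52.31, 119.04], [5.05, 147.46], [-71.25, 251.25], [11.57, 151.72], [-153.62, 153.62]. Speed limits (degrees/s): [147.25, 147.25, 172.46, 180, 180, 180].

INTERFACE

Orientations are given as [roll, pitch, yaw] about the fixed x, y, z axes, in that order (R = Rz(yaw) Ry(pitch) Rx(roll)).
In Python, from rig import r gives the robot as it stands.
- The arm moves only by the tool play_rows, never from a script. Its argument "motion" is a list of rows, each a list of 5 numbers: the opening, from -1 (shut) to 1 (fully open), then the shift along the tool's x, y, z in mm, then the turn about the tool's z in rad. A call has 1 to 10 rows; each row shifts and turns the commanded pose from where the row before left it, along the tool's axes as they then stand; what a row does not reach is not made up. A row lasts 1/8 s, in which the tool goes at most 62.5 mm and 10.7 degrees, less where a joint would pass 70% of its speed; a pose out of reach is approached as far as the arm can. A call with a gripper value outside its range is refused whole. The fingers move at their own pace and stop on an object; the grip force is fixed at half the most. Time passes only in rows, so rows that do not move let the fingers close. It gives the time, the measured TCP pose, the force, the opening and the grip force at its end, in the units of the state.
- r.observe(): the state, without advancing time (a new reading comes with each control period).
- r.snapshot(name): name is "scene" or "top" or "wrist"; returns a dict with "frame" (420x560x3 uint8, red, green, blue), "z_map" (420x560 float32, m along the optical axis (not along the pixel's ray), 0 where there is no reading), "vfov" (degrees; the focal length in pixels is half the picture's height over the tangent of half this angle, whatever the lens; pixels are square), "cx", "cy" (the principal point, pixels), "world_to_cam" (4x4, takes a point from world to camera coordinates). Camera axes: x right, y down, z forward; pixel columns grow to the right and rows downward; lengths in m; the calibration is good to about 2 mm. A picture is of the moment at which its call begins.
- r.hand_in(): hands the job in; it is judged then, once.
The state is a dict: "clock": time; "joint_pos": joint angles; "joint_vel": joint speeds; "joint_efforts": joint torques, N m; "ee_pos": TCP position; "orientation": TCP orientation; "ft_force": force on the tool from outside, world axes, zero at the start; "ft_torque": the same for the moment, N m; "grip_width": opening from 0.0 (shut) to 1.0 (fully open); "grasp_force": force on a finger pad.
Only numpy, scipy, OpenCV 4.12 (cv2) and the standard library are available. Lean on these libraries where they do the work, as an engineer would, in place of code of your own. Each camera call takes 0.05 s, during which the arm holds its last target. There are 200 camera calls.

## Working session

There is one attempt and no reset: what is moved stays moved. The work goes in short steps, Python scripts to look and compute and a tool call to move; the robot and the scene stay as the last step left them, time stands still between calls to the robot, and variables do not carry over. Pictures are saved under pics/ and viewed, at most 10 in all, crops included, and the job is handed in when it is done.

Besides the shell and the picture viewer there is one more tool, called as a command line: name --pt "numbers of a row" for each row, then --argument value for the rest. play_rows: Moves the arm, as the interface text tells. Its arguments: {"type":"object","properties":{"motion":{"type":"array","items":{"type":"array","items":{"type":"number"}}}},"required":["motion"]}

```bash
mkdir -p pics; ls; cat > h.py <<'E'
import numpy as np, cv2
from rig import r
def snap(n,f):
    s=r.snapshot(n); cv2.imwrite(f'pics/{f}.png',s['frame'][:,:,::-1]); np.save(f'pics/{f}.npy',s,allow_pickle=True); return s
def load(f): return np.load(f'pics/{f}.npy',allow_pickle=True).item()
def pts(s):
    h,w=s['z_map'].shape; f=h/2/np.tan(np.radians(s['vfov']/2))
    v,u=np.mgrid[:h,:w]; z=s['z_map']
    c=np.stack([(u-s['cx'])/f*z,(v-s['cy'])/f*z,z,np.ones_like(z)],-1)
    return (c@np.linalg.inv(s['world_to_cam']).T)[...,:3]
E
python3 - <<'E'
from h import *
a=snap('top','top1'); b=snap('scene','scene1')
print(r.observe())
print(a['world_to_cam'],a['vfov'])
E
```

```text
pics
{'clock': 0.1, 'joint_pos': array([-7.11081987e+01,  1.26707141e+01,  8.75196973e+01,  2.07517484e-04,
        7.99083859e+01, -7.22630348e+00]), 'joint_vel': array([-0.08194141, -0.06460293, -0.09676576, -0.06323744,  0.02586069,
        0.10267577]), 'joint_efforts': array([ 1.48922802e-03, -4.98244357e+01, -3.90548730e+01, -3.42936789e-05,
        5.73231198e-03,  2.54981001e-05]), 'ee_pos': array([ 0.27504538, -0.56095942,  0.40370395]), 'orientation': array([-1.79902013e+02, -1.26301931e-02,  2.61180575e+01]), 'ft_force': array([-0.8153914 ,  0.13769861, -0.42911081]), 'ft_torque': array([ 0.00393465,  0.06111282, -0.0117574 ]), 'grasp_force': 0.0, 'grip_width': 1.0011446115264877}
[[-0.03023551 -0.99939911 -0.01694789  0.01309373]
 [-0.99759373  0.03123057 -0.06189826  0.53531244]
 [ 0.06239036  0.01503558 -0.99793856  1.55670662]
 [ 0.          0.          0.          1.        ]] 43.59414784758737
```

View pics/top1.png

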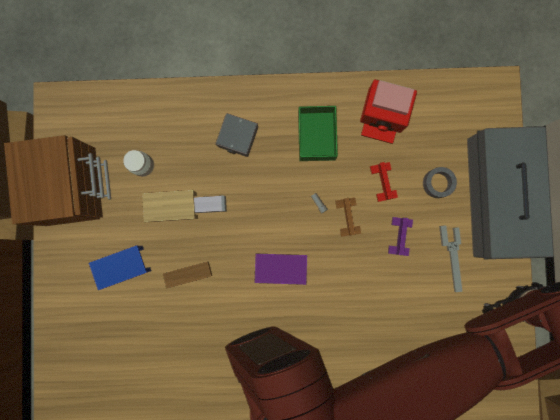

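View pics/scene1.png

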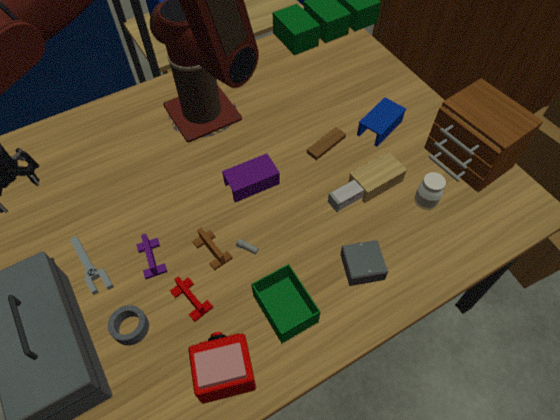

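Top view: the rack candidates are plywood (169,206), blue (118,267) and purple (281,269). The rest candidates are pine (348,217), red (384,182) and purple (400,236). The case end is at (209,204) and the bolt at (319,202). I choose the plywood rack and the pine rest, and will check them in a crop.

```bash
python3 - <<'E'
from h import *
s=load('top1'); P=pts(s)
im=cv2.imread('pics/top1.png')[170:250,130:370]
cv2.imwrite('pics/crop1.png',cv2.resize(im,None,fx=3.3,fy=3.3,interpolation=cv2.INTER_CUBIC))
def box(n,u0,u1,v0,v1,z0,z1):
    q=P[v0:v1,u0:u1].reshape(-1,3); q=q[(q[:,2]>z0)&(q[:,2]<z1)]
    rr=cv2.minAreaRect((q[:,:2]*1000).astype(np.float32)); b=cv2.boxPoints(rr)
    print(n,len(q),np.round(rr[0]),np.round(rr[1]),round(rr[2],1),'z',np.round(np.median(q[:,2]),4))
box('case',198,235,190,220,.035,.05)
box('rack',135,200,180,230,.055,.07)
box('resttop',330,366,190,245,.04,.06)
box('rest all',330,366,190,245,.008,.06)
box('bolt',308,330,188,216,.008,.04)
box('purple rack',250,312,248,290,.04,.08)
E
```

```text
case 398 [552. 199.] [46. 79.] 1.9 z 0.0433
rack 1389 [549. 322.] [ 85. 151.] 2.0 z 0.0601
resttop 192 [ 502. -206.] [108.  15.] 7.3 z 0.0493
rest all 446 [ 501. -206.] [104. 151.] 85.9 z 0.0198
bolt 149 [ 547. -117.] [80. 45.] 13.5 z 0.0193
purple rack 1523 [356.  -1.] [150.  85.] 86.4 z 0.0594
```

View pics/crop1.png

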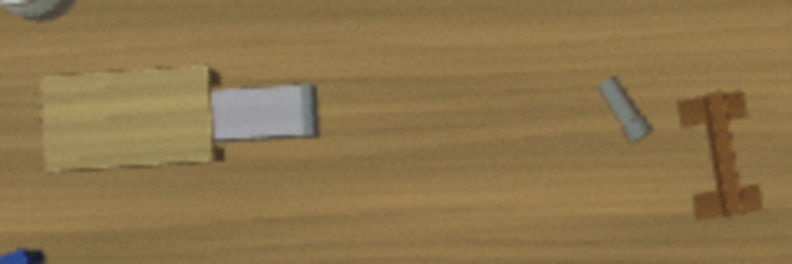

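The crop confirms the plywood rack with the aluminium case end, the brown pine rest, and the bolt near it. The sizes and heights match the description, so I turn the tool and travel over the case end.

play_rows --pt "1 0 0 10 -0.164" --pt "1 0 0 10 -0.164" --pt "1 0 0 10 -0.164" --pt "1 0 0 10 -0.164" --pt "1 0 0 10 -0.164" --pt "1 0 0 10 -0.164" --pt "1 0 0 10 -0.166" --pt "1 52 20 0 0" --pt "1 52 20 0 0" --pt "1 52 20 0 0"

```text
clock: 1.35
ee_pos: [0.3297, -0.4015, 0.334]
orientation: [-180.0, -0.1, 92.0]
ft_force: [0.3, 0.1, 0.2]
grip_width: 0.999
grasp_force: 0.0
```

play_rows --pt "1 52 20 0 0" --pt "1 52 22 0 0" --pt "1 52 22 0 0" --pt "1 52 22 0 0" --pt "1 52 22 0 0" --pt "1 52 22 0 0" --pt "1 52 22 0 0" --pt "1 52 22 0 0" --pt "1 52 22 0 0" --pt "1 52 22 0 0"

```text
clock: 2.6
ee_pos: [0.5295, 0.126, 0.3344]
orientation: [-180.0, 0.0, 92.0]
ft_force: [1.5, -0.7, -0.3]
grip_width: 1.004
grasp_force: 0.0
```

```bash
cat >> h.py <<'E'
def to(x,y,z,yaw):
    o=r.observe(); e=o['ee_pos']*1000; w=o['orientation'][2]
    a=np.radians(w); d=np.array([x,y,z])-e
    print('clk',round(o['clock'],2),'ee',np.round(e,1),'rpy',np.round(o['orientation'],2),'F',np.round(o['ft_force'],2),'T',np.round(o['ft_torque'],3),'w',round(o['grip_width'],3),'g',round(o['grasp_force'],1))
    t=np.radians((w-yaw+180)%360-180)
    print('tool shift',np.round([d[0]*np.cos(a)+d[1]*np.sin(a), d[0]*np.sin(a)-d[1]*np.cos(a),-d[2]],1),'turn',round(t,4))
E
python3 -c "
from h import *
to(551.5,188,181,92)"
```

```text
clk 2.6 ee [529.5 126.  334.4] rpy [-1.7999e+02  1.0000e-02  9.2020e+01] F [ 1.48 -0.69 -0.29] T [-0.009 -0.017  0.009] w 1.004 g 0.0
tool shift [ 61.1  24.2 153.4] turn 0.0003
```

play_rows --pt "1 30 11 20 0" --pt "1 28 10 20 0" --pt "1 0 0 0 0"

```text
clock: 2.98
ee_pos: [0.5473, 0.1843, 0.2921]
orientation: [-179.7, 0.0, 92.2]
ft_force: [0.1, -1.1, 0.2]
grip_width: 1.001
grasp_force: 0.0
```

```bash
python3 - <<'E'
from h import *
to(551.5,188,181,92)
s=snap('wrist','w1'); P=pts(s); q=P.reshape(-1,3)
q=q[(q[:,2]>.039)&(q[:,2]<.048)&(abs(q[:,0]-.55)<.08)&(q[:,1]>.1)&(q[:,1]<.25)]
print(len(q)); print(cv2.minAreaRect((q[:,:2]*1000).astype(np.float32)),np.median(q[:,2]))
for y in (.165,.18,.2,.22,.235):
    k=q[abs(q[:,1]-y)<.003]
    if len(k): print(y,np.percentile(k[:,0],[1,99]))
E
```

```text
clk 2.98 ee [547.3 184.3 292.1] rpy [-1.7974e+02  2.0000e-02  9.2150e+01] F [ 0.11 -1.1   0.24] T [-0.042 -0.011  0.025] w 1.001 g 0.0
tool shift [  3.5   4.3 111.1] turn 0.0027
8501
((550.5961303710938, 202.23117065429688), (45.64301300048828, 87.19548034667969), 1.6139570474624634) 0.04353808178944002
0.165 [0.52935096 0.57398765]
0.18 [0.52905769 0.57300152]
0.2 [0.52871971 0.57226802]
0.22 [0.52778201 0.57204196]
0.235 [0.52757927 0.57144361]
```

play_rows --pt "1 2 3 40 0.004" --pt "1 0 0 40 0" --pt "1 0 0 33 0" --pt "1 0 0 0 0" --pt "-1 0 0 0 0" --pt "-1 0 0 0 0" --pt "-1 0 0 0 0" --pt "-1 0 0 0 0" --pt "-1 0 0 0 0"

```text
clock: 4.15
ee_pos: [0.552, 0.185, 0.1841]
orientation: [179.9, -0.0, 91.8]
ft_force: [-2.5, -0.6, 5.8]
grip_width: 0.518
grasp_force: 64.6
```

```bash
python3 -c "
from h import *
to(557,-2,180,92)"
```

```text
clk 4.15 ee [552.  185.  184.1] rpy [ 1.7986e+02 -1.0000e-02  9.1780e+01] F [-2.53 -0.64  5.77] T [-0.163  0.594 -0.004] w 0.518 g 64.6
tool shift [-187.1   -0.8    4.1] turn -0.0038
```

Gripped. Drawing it straight out by 190 mm.

play_rows --pt "-1 -8 0 -2 0" --pt "-1 -20 0 0 0" --pt "-1 -22 0 0 0" --pt "-1 -22 0 0 0" --pt "-1 -22 0 0 0" --pt "-1 -22 0 0 0" --pt "-1 -22 0 0 0" --pt "-1 -22 0 0 0" --pt "-1 -20 0 0 0" --pt "-1 -10 0 0 0"

```text
clock: 5.4
ee_pos: [0.5571, -0.006, 0.1841]
orientation: [180.0, -0.0, 91.7]
ft_force: [-1.0, 7.5, 0.0]
grip_width: 0.518
grasp_force: 63.7
```

play_rows --pt "-1 0 0 0 0" --pt "1 0 0 0 0" --pt "1 0 0 0 0" --pt "1 0 0 0 0" --pt "1 0 0 -25 0" --pt "1 0 0 -40 0" --pt "1 20 0 -40 0" --pt "1 30 0 0 0" --pt "1 20 0 0 0" --pt "1 0 0 0 0"

```text
clock: 6.65
ee_pos: [0.5544, 0.0663, 0.2879]
orientation: [-179.9, -0.0, 91.9]
ft_force: [0.7, -0.3, 0.2]
grip_width: 1.002
grasp_force: 0.0
```

```bash
cat >> h.py <<'E'
def case(s,z0=.038,z1=.048,xr=(.45,.65),yr=(-.09,.23)):
    P=pts(s); m=((P[...,2]>z0)&(P[...,2]<z1)&(P[...,0]>xr[0])&(P[...,0]<xr[1])&(P[...,1]>yr[0])&(P[...,1]<yr[1])).astype(np.uint8)
    n,l,st,_=cv2.connectedComponentsWithStats(cv2.morphologyEx(m,cv2.MORPH_OPEN,np.ones((3,3)))); i=1+np.argmax(st[1:,4]); q=P[l==i]
    print('case',cv2.minAreaRect((q[:,:2]*1000).astype(np.float32)),np.median(q[:,2]))
    return q
E
python3 - <<'E'
from h import *
to(557,70,184,92)
case(snap('wrist','w2')); case(snap('scene','s2'))
E
```

```text
clk 6.65 ee [554.4  66.3 287.9] rpy [-179.91   -0.     91.92] F [ 0.71 -0.29  0.24] T [-0.     0.002  0.018] w 1.002 g 0.0
tool shift [  3.6   2.7 103.9] turn -0.0014
case ((554.2621459960938, 67.34333801269531), (45.819698333740234, 201.50743103027344), 1.9390738010406494) 0.04354329978225498
case ((557.164306640625, 30.666553497314453), (46.81827163696289, 126.18833923339844), 1.1910178661346436) 0.04430259425501881
```

The case is clear of the rack, with its centre at (554,67). Regripping at the middle for a weigh lift.

play_rows --pt "1 1 0 40 0" --pt "1 0 0 40 0" --pt "1 0 0 24 0" --pt "1 0 0 0 0" --pt "-1 0 0 0 0" --pt "-1 0 0 0 0" --pt "-1 0 0 0 0" --pt "-1 0 0 0 0" --pt "-1 0 0 0 0"

```text
clock: 7.88
ee_pos: [0.5555, 0.0659, 0.1864]
orientation: [179.9, 0.0, 91.8]
ft_force: [-0.9, -2.0, 5.3]
grip_width: 0.52
grasp_force: 63.8
```

```bash
python3 -c "
from h import *
to(557,70,184,92)"
```

```text
clk 7.88 ee [555.5  65.9 186.4] rpy [1.7987e+02 2.0000e-02 9.1780e+01] F [-0.89 -2.04  5.32] T [-0.097  0.4   -0.141] w 0.52 g 63.8
tool shift [4.1 1.6 2.4] turn -0.0039
```

play_rows --pt "-1 0 0 -3 0" --pt "-1 0 0 -4 0" --pt "-1 0 0 -4 0" --pt "-1 0 0 -4 0" --pt "-1 0 0 0 0" --pt "-1 0 0 0 0" --pt "-1 0 0 0 0"

```text
clock: 8.75
ee_pos: [0.5547, 0.066, 0.1995]
orientation: [-180.0, -0.0, 91.8]
ft_force: [-0.1, 0.1, -9.0]
grip_width: 0.513
grasp_force: 62.3
```

```bash
python3 - <<'E'
from h import *
to(557,70,184,92)
s=snap('scene','s3'); q=case(s,.035,.09)
A=np.c_[q[:,0]-.554,q[:,1]-.067,np.ones(len(q))]; print(np.linalg.lstsq(A,q[:,2],rcond=None)[0])
to(557,70,184,92)
E
```

```text
clk 8.75 ee [554.7  66.  199.5] rpy [-179.97   -0.     91.78] F [-0.11  0.08 -9.05] T [ 0.511 -0.035 -0.01 ] w 0.513 g 62.3
tool shift [ 3.9  2.4 15.5] turn -0.0039
case ((567.4510498046875, 22.237834930419922), (77.40311431884766, 109.47244262695312), 1.5565804243087769) 0.05685918983304594
[-0.04964783  0.09223138  0.06101586]
clk 8.8 ee [554.7  66.  199.5] rpy [-179.98   -0.     91.78] F [-0.84 -0.86 -8.78] T [ 0.477  0.027 -0.001] w 0.516 g 62.3
tool shift [ 3.9  2.4 15.5] turn -0.0039
```

Weight is about 8.9 N, with a moment of about 0.5 N·m, so the balance point is about 56 mm toward −y. I set it down and regrip there.

play_rows --pt "-1 0 0 4 0" --pt "-1 0 0 4 0" --pt "-1 0 0 4 0" --pt "-1 0 0 2 0" --pt "-1 0 0 0 0" --pt "1 0 0 0 0" --pt "1 0 0 0 0" --pt "1 0 0 0 0" --pt "1 0 0 -40 0" --pt "1 0 0 -50 0"

```text
clock: 10.05
ee_pos: [0.5543, 0.0659, 0.2755]
orientation: [-179.8, -0.0, 91.8]
ft_force: [0.9, 0.1, -0.3]
grip_width: 1.002
grasp_force: 0.0
```

play_rows --pt "1 -15 0 -13 0" --pt "1 -28 0 0 0" --pt "1 -13 0 0 0" --pt "1 0 0 0 0" --pt "1 0 0 0 0"

```text
clock: 10.68
ee_pos: [0.5564, 0.0103, 0.288]
orientation: [-179.9, -0.0, 91.8]
ft_force: [0.1, 1.1, 0.1]
grip_width: 1.0
grasp_force: 0.0
```

```bash
python3 - <<'E'
from h import *
to(557,10,184,92)
q=case(snap('wrist','w4'))
print(np.percentile(q[:,1],[.2,99.8]))
E
```

```text
clk 10.68 ee [556.4  10.3 288. ] rpy [-1.7993e+02 -3.0000e-02  9.1760e+01] F [0.15 1.13 0.09] T [-0.018  0.012  0.006] w 1.0 g 0.0
tool shift [ -0.3   0.6 104. ] turn -0.0041
case ((554.8009643554688, 54.338226318359375), (45.79426574707031, 175.2860565185547), 1.5897411108016968) 0.04351511041885234
[-0.03196508  0.14155578]
```

play_rows --pt "1 0 0 40 0" --pt "1 0 0 40 0" --pt "1 0 0 24 0" --pt "1 0 0 0 0" --pt "-1 0 0 0 0" --pt "-1 0 0 0 0" --pt "-1 0 0 0 0" --pt "-1 0 0 0 0" --pt "-1 0 0 0 0"

```text
clock: 11.85
ee_pos: [0.5572, 0.01, 0.1865]
orientation: [179.9, 0.0, 91.8]
ft_force: [-2.0, 0.9, 6.5]
grip_width: 0.518
grasp_force: 65.4
```

play_rows --pt "-1 0 0 -3 0" --pt "-1 0 0 -6 0" --pt "-1 0 0 -6 0" --pt "-1 0 0 -6 0" --pt "-1 0 0 0 0" --pt "-1 0 0 0 0" --pt "-1 0 0 0 0"

```text
clock: 12.72
ee_pos: [0.5564, 0.01, 0.2054]
orientation: [-180.0, -0.0, 91.8]
ft_force: [0.3, 0.6, -8.9]
grip_width: 0.519
grasp_force: 63.6
```

```bash
python3 - <<'E'
from h import *
# average several readings; each snapshot advances 0.05 s
F=[];T=[]
for i in range(14):
    s=r.snapshot('scene'); o=r.observe(); F.append(o['ft_force']);T.append(o['ft_torque'])
print(np.mean(F,0),np.std(F,0),np.mean(T,0),np.std(T,0))
print('dy mm',-1000*np.mean(T,0)[0]/8.9)
cv2.imwrite('pics/s5.png',s['frame'][:,:,::-1]); np.save('pics/s5.npy',s,allow_pickle=True)
to(557,10,184,92)
case(snap('wrist','w5'),.05,.08)
q=case(s,.05,.075)
for y in np.arange(-.03,.17,.02):
    k=q[abs(q[:,1]-y)<.006]
    if len(k)>5: print(round(y,3),np.median(k[:,2]))
E
```

```text
[ 0.118035    0.1401193  -9.01203568] [0.3052292  0.51192082 0.47317656] [-0.02485229 -0.00433732  0.01117659] [0.02552974 0.03122769 0.02243467]
dy mm 2.792392480405575
clk 13.43 ee [556.6  10.  205.7] rpy [180.     0.    91.78] F [ 0.39  0.73 -9.19] T [-0.027 -0.009  0.019] w 0.518 g 63.6
tool shift [-0.   0.4 21.7] turn -0.0039
case ((555.2745361328125, 45.954586029052734), (72.00140380859375, 142.35202026367188), 1.6305253505706787) 0.06279291760116379
case ((554.9783325195312, 108.12922668457031), (48.86968231201172, 124.374267578125), 2.3567535877227783) 0.06363573235609743
0.05 0.063675652723717
0.07 0.06356814102075425
0.09 0.06332872664341505
0.11 0.0636662838457156
0.13 0.06379592223871833
0.15 0.06397840768423957
```

Held level, with the balance point about 2.8 mm toward +y from the grasp (averaged moment). Carrying it high above the rest.

play_rows --pt "-1 0 0 -10 0" --pt "-1 0 0 -20 -0.03" --pt "-1 0 0 -20 -0.03" --pt "-1 0 0 -20 -0.036" --pt "-1 -8 -3 -15 0" --pt "-1 -18 -7 -5 0" --pt "-1 -24 -9 0 0" --pt "-1 -24 -9 0 0" --pt "-1 -24 -9 0 0" --pt "-1 -24 -9 0 0"

```text
clock: 14.72
ee_pos: [0.5253, -0.1188, 0.295]
orientation: [-179.9, -0.0, 97.2]
ft_force: [0.2, 0.1, -8.6]
grip_width: 0.514
grasp_force: 63.7
```

play_rows --pt "-1 -24 -9 0 0" --pt "-1 -24 -10 0 0" --pt "-1 -20 -8 0 0" --pt "-1 -14 -6 0 0" --pt "-1 -6 -3 0 0" --pt "-1 0 0 0 0" --pt "-1 0 0 0 0"

```text
clock: 15.6
ee_pos: [0.5019, -0.2081, 0.2956]
orientation: [-180.0, -0.0, 97.3]
ft_force: [0.9, 0.4, -8.8]
grip_width: 0.518
grasp_force: 63.6
```

```bash
python3 - <<'E'
from h import *
to(502,-208.5,204,97.3)
def rest(s,n):
    P=pts(s); q=P.reshape(-1,3); q=q[(q[:,2]>.046)&(q[:,2]<.054)&(abs(q[:,0]-.502)<.075)&(abs(q[:,1]+.206)<.035)]
    print(n,len(q),[np.round(v,1) for v in cv2.minAreaRect((q[:,:2]*1000).astype(np.float32))])
    for x in np.arange(.44,.565,.01):
        k=q[abs(q[:,0]-x)<.004]
        if len(k)>3: print(round(x,3),len(k),np.round(np.percentile(k[:,1],[3,50,97])*1000,1))
rest(load('top1'),'top'); rest(load('s5'),'scene'); rest(snap('wrist','w6'),'wrist')
E
```

```text
clk 15.6 ee [ 501.9 -208.1  295.6] rpy [-1.800e+02 -3.000e-02  9.731e+01] F [ 0.88  0.44 -8.75] T [-0.004 -0.043 -0.013] w 0.518 g 63.6
tool shift [-0.4  0.  91.6] turn 0.0001
top 140 [array([ 502.4, -206.7]), array([108.3,  14.3]), np.float64(7.3)]
0.45 7 [-218.2 -215.6 -207.4]
0.46 9 [-218.9 -212.9 -206.8]
0.47 11 [-215.3 -210.2 -204.5]
0.48 10 [-216.2 -209.6 -202.9]
0.49 10 [-214.3 -208.5 -202.3]
0.5 11 [-213.4 -205.9 -200.1]
0.51 10 [-212.4 -207.6 -200.8]
0.52 10 [-208.1 -201.9 -197.7]
0.53 9 [-209.8 -204.1 -198.3]
0.54 9 [-203.7 -199.  -195.4]
0.55 11 [-207.2 -198.9 -194.1]
scene 179 [array([ 501.7, -206.4]), array([110.3,  14.9]), np.float64(7.7)]
0.45 8 [-219.4 -212.8 -207.3]
0.46 11 [-219.4 -214.5 -205.2]
0.47 13 [-216.9 -211.4 -204.4]
0.48 12 [-214.9 -207.6 -202.3]
0.49 13 [-214.7 -208.5 -202.2]
0.5 16 [-213.6 -207.6 -200.3]
0.51 13 [-211.9 -206.4 -199.4]
0.52 14 [-210.1 -204.1 -197.7]
0.53 12 [-209.4 -203.4 -197.6]
0.54 18 [-208.7 -202.1 -194.7]
0.55 14 [-207.3 -202.5 -194.5]
wrist 723 [array([ 500.9, -207.3]), array([110.2,  13.9]), np.float64(7.4)]
0.45 222 [-220.3 -213.  -207.1]
0.46 88 [-219.2 -213.3 -206.8]
0.54 18 [-201.9 -198.1 -195.5]
0.55 238 [-207.4 -200.5 -194.5]
```

View pics/w6.png

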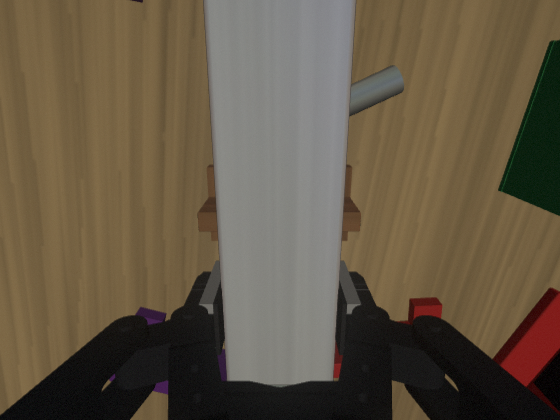

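The case sits squarely over the pine rest in the wrist view, with the rest ends at about (200,220) and (358,220). All three cameras agree on the rest at (501.5,−207), yaw 7.4°. I confirm the moment once more while aligning and lowering.

```bash
python3 - <<'E'
from h import *
F=[];T=[]
for i in range(20):
    r.snapshot('top'); o=r.observe(); F.append(o['ft_force']);T.append(o['ft_torque'])
print(np.mean(F,0),np.mean(T,0),np.std(T,0)/4.5,'dy',-1000*np.mean(T,0)[0]/8.9)
to(501.8,-209.6,240,97.4)
E
```

```text
[ 0.30282162 -0.15386709 -9.13325647] [-0.01926931 -0.0019325   0.00267731] [0.00582128 0.00553283 0.00476982] dy 2.1650910900045885
clk 16.65 ee [ 501.9 -208.7  295.7] rpy [180.    -0.    97.27] F [ 0.08  0.58 -8.64] T [-0.001 -0.005  0.007] w 0.516 g 63.6
tool shift [-0.9 -0.2 55.7] turn -0.0022
```

play_rows --pt "-1 -1.2 0 8 -0.002" --pt "-1 0 0 15 0" --pt "-1 0 0 15 0" --pt "-1 0 0 9 0" --pt "-1 0 0 4 0" --pt "-1 0 0 0 0" --pt "-1 0 0 0 0"

```text
clock: 17.52
ee_pos: [0.5023, -0.2101, 0.2453]
orientation: [179.9, 0.0, 97.4]
ft_force: [-0.0, -0.9, -8.2]
grip_width: 0.519
grasp_force: 63.4
```

play_rows --pt "-1 0.6 0 3 0" --pt "-1 0 0 2 0" --pt "-1 0 0 1 0" --pt "-1 0 0 1 0" --pt "-1 0 0 0 0" --pt "-1 0 0 0 0"

```text
clock: 18.27
ee_pos: [0.502, -0.2093, 0.2378]
orientation: [180.0, 0.0, 97.4]
ft_force: [0.7, 0.3, -9.0]
grip_width: 0.514
grasp_force: 63.5
```

play_rows --pt "-1 0 0 1 0" --pt "-1 0 0 0 0" --pt "-1 0 0 0 0"

```text
clock: 18.65
ee_pos: [0.5019, -0.2093, 0.2367]
orientation: [-180.0, -0.0, 97.4]
ft_force: [-0.7, -0.8, -8.9]
grip_width: 0.512
grasp_force: 63.5
```

play_rows --pt "-1 0 0 1 0" --pt "-1 0 0 0 0" --pt "-1 0 0 0 0"

```text
clock: 19.02
ee_pos: [0.502, -0.2093, 0.2364]
orientation: [180.0, 0.0, 97.4]
ft_force: [-5.1, 2.1, 2.6]
grip_width: 0.515
grasp_force: 64.8
```

Contact made. Easing off, opening a little first, and checking.

play_rows --pt "-1 0 0 -0.4 0" --pt "-1 0 0 0 0" --pt "0.15 0 0 0 0" --pt "0.15 0 0 0 0" --pt "0.15 0 0 0 0" --pt "0.15 0 0 0 0" --pt "0.15 0 0 0 0"

```text
clock: 19.9
ee_pos: [0.502, -0.2093, 0.2361]
orientation: [180.0, 0.0, 97.4]
ft_force: [-0.3, 0.0, -0.9]
grip_width: 0.573
grasp_force: 0.0
```

```bash
cat > lev.py <<'E'
from h import *
import sys
to(501.8,-209.6,240,97.4)
s=snap('scene',sys.argv[1]); q=case(s,.08,.105,(.42,.6),(-.27,-.02))
for y in np.arange(-.26,-.03,.02):
    k=q[abs(q[:,1]-y)<.006]
    if len(k)>5: print(round(y,3),len(k),np.round(np.median(k[:,2]),4))
im=s['frame'][170:330,120:360,::-1]; cv2.imwrite(f'pics/{sys.argv[1]}c.png',cv2.resize(im,None,fx=3,fy=3,interpolation=cv2.INTER_CUBIC))
E
python3 lev.py s7
```

```text
clk 19.9 ee [ 502.  -209.3  236.1] rpy [1.7999e+02 1.0000e-02 9.7390e+01] F [-0.28  0.03 -0.88] T [0.004 0.079 0.063] w 0.573 g 0.0
tool shift [-0.3 -0.2 -3.9] turn -0.0001
case ((490.20611572265625, -116.05254364013672), (49.27505111694336, 132.72927856445312), 6.90511417388916) 0.09378660476922951
-0.18 24 0.0943
-0.16 77 0.0936
-0.14 79 0.0937
-0.12 74 0.0939
-0.1 75 0.0935
-0.08 73 0.0943
-0.06 74 0.0934
```

Released and level at 94 mm. Opening fully and withdrawing straight up.

play_rows --pt "0.4 0 0 0 0" --pt "1 0 0 0 0" --pt "1 0 0 0 0" --pt "1 0 0 -10 0" --pt "1 0 0 -30 0" --pt "1 0 0 -40 0" --pt "1 0 0 -50 0" --pt "1 0 0 -20 0" --pt "1 0 0 0 0" --pt "1 0 0 0 0"

```text
clock: 21.2
ee_pos: [0.5016, -0.2091, 0.3851]
orientation: [-179.9, -0.1, 97.4]
ft_force: [-0.9, -0.7, -1.1]
grip_width: 1.002
grasp_force: 0.0
```

```bash
python3 lev.py s8
```

```text
clk 21.2 ee [ 501.6 -209.1  385.1] rpy [-1.7993e+02 -5.0000e-02  9.7390e+01] F [-0.91 -0.69 -1.11] T [-0.039  0.019 -0.024] w 1.002 g 0.0
tool shift [ -0.6   0.2 145.1] turn -0.0002
case ((495.1116943359375, -150.62246704101562), (49.81254577636719, 201.96664428710938), 8.120503425598145) 0.0940130060045491
-0.24 79 0.094
-0.22 80 0.0938
-0.2 82 0.0938
-0.18 78 0.0941
-0.16 73 0.0946
-0.14 69 0.0941
-0.12 74 0.094
-0.1 73 0.0943
-0.08 73 0.0938
-0.06 73 0.0942
```

View pics/s8c.png

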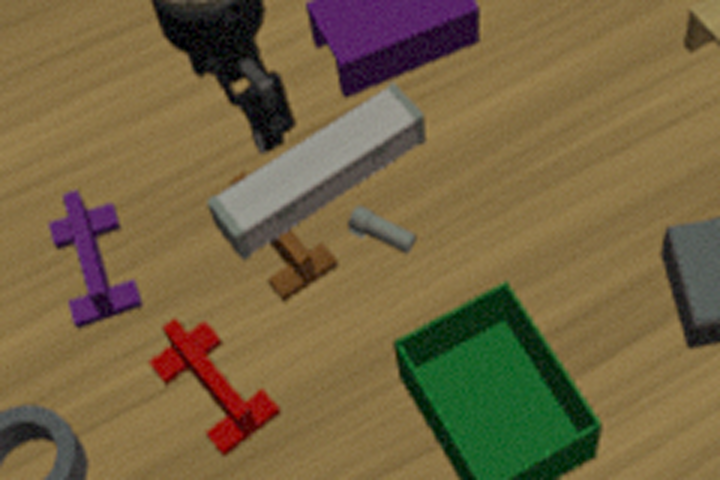

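The crop shows the case, centred near (320,170), lying level and square on the pine rest at 94 mm. The gripper is clear, and the bolt and other items are undisturbed. Handing in.

```bash
python3 -c "
from rig import r
print(r.hand_in())"
```

```text
the job is handed in; nothing more can be done
None
```

The case was drawn out, set down and let go, weighed for its balance point (about 54 mm from its middle), and now lies level and square on the pine rest; I handed the job in at about 21 s, and the last picture showed nothing else moved.

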